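# Tip the pan and scoop up the spice tubes

### The arm

A 6-joint arm with a two-finger parallel gripper is mounted at the origin on a cart in front of the work surface, level with it; the furniture and walls round the work are solid. World frame = base frame: x ahead of the robot, y to its left, z up, the work surface at z = 0. Lengths are in m, angles in rad, forces in N, time in s.
With the tool pointing down it reaches from about 0.2 to 0.875 m from the base axis. Payload 3.4 kg.
Tool frame: the origin (TCP) lies between the finger pads; the fingertips stand 25 mm ahead of it and the grasp point (between the pads) lies 6 mm ahead of it (r.nose_length is the z of the fingertips in the tool frame, in m); z points along the fingers, y is the line along which they close (so a half turn about z gives the same grasp; the last joint's range is limited). The gripper opens to 94 mm and grips with 3 to 60 N. Pads are 16 mm wide; open, the fingers measure 119 mm over their backs; the gripper's body (75 mm by 177 mm) begins 78 mm behind the grasp point.
Start: joints at [1.097, 0.276, 1.505, -0, 1.361, -0.121], TCP at [0.199, 0.54, 0.201] pointing down, gripper open.
Joint ranges: [-2.89, 2.89], [-0.75, 2.08], [0.22, 2.7], [-1.18, 4.32], [0.11, 2.71], [-2.7, 2.7]. Speed limits (rad/s): [2.57, 2.57, 3.14, 3.14, 3.14, 3.14].

### API

Orientations are given as a unit quaternion [w, x, y, z].
In Python, from plant import r, gripper_to, inverse_kinematics, vision, models, telemetry gives the robot as it stands. Calls block until the motion is done:
- r.move_to(position, orientation): joint-space move of the TCP to a pose.
- r.move_l(position, rot=None, vel=0.15, guard=None): straight line of the TCP; rot=None keeps the orientation; vel is the mean speed in m/s. With guard (N) it stops when the force on the tool has changed by that much, and returns True; else False.
- r.movej(angles): joint-space move.
- gripper_to(opening, f_grip=None): finger opening in m; f_grip is the grip in N (None keeps the last); returns when the fingers have stopped.
- r.hold(seconds).
- inverse_kinematics(position, orientation): joint angles nearest the present ones, or None.
- vision.snapshot(name): name is "side" or "top" or "wrist"; returns the picture (420x560x3 uint8, red, green, blue); there is no depth.
- vision.get_calibration(name): a dict with "fx", "fy", "cx", "cy" (pixels), "D" ([k1, k2, p1, p2, k3] as OpenCV has them; the pictures are not rectified), "position" and "orientation" of the camera in the world. Camera axes: x right, y down, z forward; pixel columns grow to the right and rows downward; lengths in m; the calibration is good to about 2 mm. A picture is of the moment at which its call begins: read the wrist's pose just before it. get_calibration takes no time and is no camera call; for the wrist camera it gives the pose at the moment of the call.
A pose or a line that the arm cannot do raises r.PlanningError and nothing moves.
- r.sign_off(): hands the job in; it is judged then, once.
Trained networks look in the newest picture that a camera, given by its name, has taken for a name from the list of things; names that differ only in an ending like _2 or _b are one class to them, and where a whole thing is asked for, a point or a joint stands for the part that bears it (a point fixed in the world has none). Each returns a list of dicts, best first, with "score" (0 to 1); they miss things now and then, are a little off and sometimes report something else, mostly with a low value. They report only what shows in the picture. A call takes as long as a camera call.
- models.boxes_of(thing, camera): "at" ([x, y, z] in m, in world coordinates, good to about 4 mm: the middle of the surface that is visible of it).
- models.regions_of(thing, camera): "pixels" (420x560 bool, what is visible of it).
- models.mark_of(thing, camera): "at" ([x, y, z] in m, in world coordinates, good to about 4 mm: a listed point, or the origin of a listed thing).
Readings, each from a call of its own:
- telemetry.current_t(): time.
- telemetry.current_joints(): joint angles.
- telemetry.current_dq(): joint speeds.
- telemetry.current_joint_efforts(): joint torques, N m.
- telemetry.current_ee_pos(): TCP position.
- telemetry.current_tool_rot(): TCP orientation.
- telemetry.current_wrist_force(): force on the tool from outside, world axes, zero at the start.
- telemetry.current_torque(): the same for the moment, N m.
- telemetry.current_opening(): finger opening in m.
- telemetry.current_finger_force(): force on a finger pad.
Only numpy, scipy, OpenCV 4.12 (cv2) and the standard library are available. Lean on these libraries where they do the work, as an engineer would, in place of code of your own. Each camera call takes 0.05 s, during which the arm holds its last target. There are 200 camera calls.

### The job

Raise the pan by its bar handle until it is nearly at its stop, so that the four spice tubes roll together at the low end, and leave it tilted there. With the scoop, take up all four tubes from the pan in one scoopful, lift them clear, and tip them into the open wooden box; then stand the scoop upright on the counter and let go. Do not touch the tubes with the fingers and do not disturb anything else on the counter.

Things in the scene. Friction and masses are not known exactly. Their poses are not given: they have to be found in the camera images.
- pan_stand: fixed steel stand under the tilting pan (base plate 127 x 265 x 14 mm). Origin: centre of its underside, on the counter. Its y axis runs along the pan: hinged low end at -y, handle end at +y; z up. The hinge axis is parallel to its x, at y = -125 mm, 36 mm above the counter; hinge knobs reach x = +-76 mm.
- pan (a joint): tilt of the pan on its hinge, rad: 0 = level as at the start, grows as the handle end is raised, mechanical stop at 0.26. The hinge is stiff (about 1.6 N m), so the pan stays at whatever tilt it is left; about 8 N at the handle raises it.
- pan_low (a point): middle of the pan's low corner, on the hinge axis, where the floor's upper surface meets the low end wall. Axes turn with the pan: y up along the floor to the handle, z out of the floor, x along the hinge. Floor 245 mm long, 104 mm wide inside, surface at z = 0. Side walls 28 mm high; handle-end wall 16 mm high; low end wall 53 mm high, leaning outward by 15 deg.
- pan_handle (a point): middle of the round bar handle (10 mm thick, 68 mm long, parallel to the hinge) at the pan's far end from the hinge; 42 mm beyond the pan's end wall, 58 mm above the counter while the pan is level, at y = 287 mm, z = 22 mm in the axes of pan_low.
- scoop: flat steel scoop, 0.16 kg, with an upright wooden grip. Origin on its underside. Mouth faces -x: blade 2 mm thick, 92 mm wide, from the lip at x = -75 mm to a 42 mm high back wall at x = 25 mm; no side walls; its heel is at x = 36 mm. Grip: upright bar 20 mm thick along y, 24 mm along x, centred at x = 40 mm, y = 0, up to its top at z = 120 mm, from z = 30 mm; hold it near z = 90 mm.
- store_box: fixed open wooden box, 125 mm (x) by 155 mm (y), 50 mm high, walls and floor 6 mm thick, inside 113 x 143 mm. Origin: centre of its underside. Keep the arm clear of the room: a full-height shelf post stands on the counter at y = 0 to 73 mm from x = 565 mm on, and shelves with crockery hang 320 mm above the counter from x = 608 mm on.
- tube0: spice tube: closed metal cylinder with a pale wooden cap, 22 mm in diameter, 76 mm long, about 30 g, lying across the pan, free to roll; one may catch on a side wall until the pan is rocked. Origin at its middle; its axis is its x axis.
- tube1: spice tube: closed metal cylinder with a pale wooden cap, 22 mm in diameter, 76 mm long, about 30 g, lying across the pan, free to roll; one may catch on a side wall until the pan is rocked. Origin at its middle; its axis is its x axis.
- tube2: spice tube: closed metal cylinder with a pale wooden cap, 22 mm in diameter, 76 mm long, about 30 g, lying across the pan, free to roll; one may catch on a side wall until the pan is rocked. Origin at its middle; its axis is its x axis.
- tube3: spice tube: closed metal cylinder with a pale wooden cap, 22 mm in diameter, 76 mm long, about 30 g, lying across the pan, free to roll; one may catch on a side wall until the pan is rocked. Origin at its middle; its axis is its x axis.
- pepper_mill: bystander, not to be disturbed: turned dark wooden pepper mill, 58 mm across, 170 mm tall. Origin: underside.
- tea_tin: bystander, not to be disturbed: round tea tin, 69 mm across, 89 mm tall. Origin: underside.
- teal_glass_0: bystander, not to be disturbed: tumbler, 68 mm across, 84 mm tall. Origin: underside.
- teal_glass_1: bystander, not to be disturbed: second tumbler, 68 mm across, 84 mm tall. Origin: underside.
- espresso_a: bystander, not to be disturbed: espresso cup with a handle, 63x88 mm, 51 mm tall. Origin: underside.
- chased_pot: bystander, not to be disturbed: small silver pot with a handle, 80x107 mm, 81 mm tall. Origin: underside.
- clip_jar: bystander, not to be disturbed: clip-top glass jar, 92 mm across, 121 mm tall. Origin: underside.

How it is judged:
On the way, in this order (a step that is already met when the one before it is completed fails the run):
1. the pan is raised (tilt over 0.20 rad) and all four tubes lie together at its low end, within 105 mm of the corner (value of joint pan above 0.2 rad and y of each of tube0, tube1, tube2, tube3 in the frame of pan_low below 0.105 m and z of tube0 in the frame of pan_low between 0 and 0.06 m and z of tube1 in the frame of pan_low between 0 and 0.06 m and z of tube2 in the frame of pan_low between 0 and 0.06 m and z of tube3 in the frame of pan_low between 0 and 0.06 m), for 0.2 s.
2. the scoop carries all four tubes at once, lifted more than 60 mm off the pan's floor (z of scoop in the frame of pan_low above 0.06 m and x of tube0 in the frame of scoop between -0.085 and 0.03 m and y of tube0 in the frame of scoop between -0.04 and 0.04 m and z of tube0 in the frame of scoop between 0.005 and 0.075 m and x of tube1 in the frame of scoop between -0.085 and 0.03 m and y of tube1 in the frame of scoop between -0.04 and 0.04 m and z of tube1 in the frame of scoop between 0.005 and 0.075 m and x of tube2 in the frame of scoop between -0.085 and 0.03 m and y of tube2 in the frame of scoop between -0.04 and 0.04 m and z of tube2 in the frame of scoop between 0.005 and 0.075 m and x of tube3 in the frame of scoop between -0.085 and 0.03 m and y of tube3 in the frame of scoop between -0.04 and 0.04 m and z of tube3 in the frame of scoop between 0.005 and 0.075 m), for 0.2 s.
At the end, for the whole second after the job is handed in: all four tubes lie at rest inside the wooden box (their middles within its inside outline and no higher than 55 mm over its underside); the scoop stands on its underside on the counter (within 6 mm and 0.1 rad), released and at rest; the pan is still tilted by more than 0.18 rad (x of tube0 in the frame of store_box between -0.057 and 0.057 m and y of tube0 in the frame of store_box between -0.072 and 0.072 m and z of tube0 in the frame of store_box between 0.005 and 0.055 m and linear speed of each of tube0, tube1, tube2, tube3 below 0.05 m/s and x of tube1 in the frame of store_box between -0.057 and 0.057 m and y of tube1 in the frame of store_box between -0.072 and 0.072 m and z of tube1 in the frame of store_box between 0.005 and 0.055 m and x of tube2 in the frame of store_box between -0.057 and 0.057 m and y of tube2 in the frame of store_box between -0.072 and 0.072 m and z of tube2 in the frame of store_box between 0.005 and 0.055 m and x of tube3 in the frame of store_box between -0.057 and 0.057 m and y of tube3 in the frame of store_box between -0.072 and 0.072 m and z of tube3 in the frame of store_box between 0.005 and 0.055 m and height (world z) of scoop between -0.006 and 0.006 m and angle between scoop's own z axis and vertical below 0.1 rad and linear speed of scoop below 0.03 m/s and value of joint pan above 0.18 rad); the robot touches nothing.
It fails at once if the fingers touch a spice tube (over 1 N) (contact force between the fingers and tube0 above 1 N or contact force between the fingers and tube1 above 1 N or contact force between the fingers and tube2 above 1 N or contact force between the fingers and tube3 above 1 N).
It fails at once if a bystander is moved by more than 25 mm or tipped (distance of any of pepper_mill, tea_tin, teal_glass_0, teal_glass_1, espresso_a, chased_pot, clip_jar from where it was at the start of the episode above 0.025 m or angle between any of pepper_mill, tea_tin, teal_glass_0, teal_glass_1, espresso_a, chased_pot, clip_jar's own z axis and vertical above 0.4 rad).
It also fails if it takes over 72 s, if anything falls off the work surface, if the arm or the gripper's body presses on something with over 40 N, if the wrist force passes 120 N, or if a joint passes its speed limit or range.

## Working session

There is one attempt and no reset: what is moved stays moved. The work goes in short steps, each a Python script; the robot and the scene stay as the last script left them, time stands still between calls to the robot, and variables do not carry over. Pictures are saved under pics/ and viewed, at most 10 in all, crops included, and the job is handed in when it is done.

```bash
ls; mkdir -p pics; cat > h.py <<'E'
import numpy as np, cv2
from scipy.spatial.transform import Rotation as R
from plant import r, gripper_to, inverse_kinematics, vision, models, telemetry
def q(Rm):
    x=(Rm if isinstance(Rm,R) else R.from_matrix(Rm)).as_quat(); return [x[3],x[0],x[1],x[2]]
def fromq(w): return R.from_quat([w[1],w[2],w[3],w[0]])
def snap(n,f=None):
    im=vision.snapshot(n)
    if f: cv2.imwrite(f'pics/{f}.png',cv2.cvtColor(im,cv2.COLOR_RGB2BGR))
    return im
def pix(p,cam):
    c=vision.get_calibration(cam); K=np.array([[c['fx'],0,c['cx']],[0,c['fy'],c['cy']],[0,0,1]])
    Rc=fromq(c['orientation']).as_matrix().T
    return cv2.projectPoints(np.array(p,float).reshape(-1,3),Rc,-Rc@np.array(c['position']),K,np.array(c['D'],float))[0].reshape(-1,2)
E
python3 - <<'E'
from h import *
np.set_printoptions(precision=4,suppress=True)
for c in ['top','side']:
    im=snap(c,c+'0')
    cal=vision.get_calibration(c); print(c,cal['position'],cal['orientation'],cal['fx'])
    for n in ['pan_stand','pan_low','pan_handle','scoop','store_box','tube0','pepper_mill','tea_tin','teal_glass_0','espresso_a','chased_pot','clip_jar']:
        print(n,[(np.round(d['at'],3).tolist(),round(d['score'],2)) for d in models.mark_of(n,c)[:4]])
print(telemetry.current_t())
E
```

```text
pics
top [ 0.3551 -0.0869  1.5669] [-0.066   0.7067 -0.7035  0.0364] 409.4507919725869
pan_stand [([0.491, 0.233, -0.002], 0.89), ([0.492, 0.152, 0.05], 0.5), ([0.483, 0.398, 0.058], 0.16)]
pan_low [([0.494, 0.111, 0.038], 0.72), ([0.486, -0.448, 0.003], 0.33)]
pan_handle [([0.649, 0.117, 0.001], 0.71), ([0.482, 0.399, 0.06], 0.69)]
scoop [([0.496, -0.26, -0.002], 0.59)]
store_box [([0.487, -0.449, 0.006], 0.56), ([0.676, -0.388, -0.005], 0.22)]
tube0 [([0.487, 0.325, 0.049], 0.63), ([0.488, 0.206, 0.047], 0.62), ([0.488, 0.151, 0.05], 0.51), ([0.495, 0.264, 0.048], 0.45)]
pepper_mill [([0.647, -0.316, 0.001], 0.67), ([0.478, 0.011, -0.001], 0.66)]
tea_tin []
teal_glass_0 [([0.51, 0.593, -0.0], 0.8), ([0.479, 0.015, 0.002], 0.77), ([0.485, 0.324, 0.048], 0.27)]
espresso_a [([0.468, -0.611, 0.003], 0.69), ([0.484, 0.398, 0.057], 0.69)]
chased_pot [([0.665, 0.272, 0.001], 0.52), ([0.493, 0.265, 0.048], 0.21)]
clip_jar [([0.672, -0.385, -0.001], 0.57)]
side [0.0389 1.1022 1.1416] [ 0.0865 -0.2027  0.8864 -0.4071] 409.40497906739984
pan_stand [([0.484, 0.239, 0.004], 0.81), ([0.67, -0.384, -0.001], 0.54), ([0.501, -0.259, -0.003], 0.51), ([0.496, 0.149, 0.047], 0.2)]
pan_low [([0.491, 0.112, 0.038], 0.77), ([0.483, 0.396, 0.057], 0.51)]
pan_handle [([0.482, 0.397, 0.057], 0.76)]
scoop [([0.5, -0.258, -0.001], 0.94)]
store_box [([0.486, -0.449, -0.0], 0.74), ([0.473, -0.614, 0.002], 0.63)]
tube0 [([0.495, 0.267, 0.042], 0.66), ([0.489, 0.112, 0.039], 0.63), ([0.49, 0.213, 0.048], 0.54), ([0.484, 0.326, 0.049], 0.54)]
pepper_mill [([0.65, -0.322, -0.001], 0.55)]
tea_tin [([0.644, 0.12, 0.0], 0.7)]
teal_glass_0 [([0.508, 0.593, 0.002], 0.8), ([0.484, 0.008, 0.0], 0.44)]
espresso_a [([0.469, -0.613, 0.001], 0.48)]
chased_pot [([0.661, 0.273, -0.005], 0.79)]
clip_jar [([0.672, -0.384, 0.0], 0.49)]
1.3
```

View pics/top0.png

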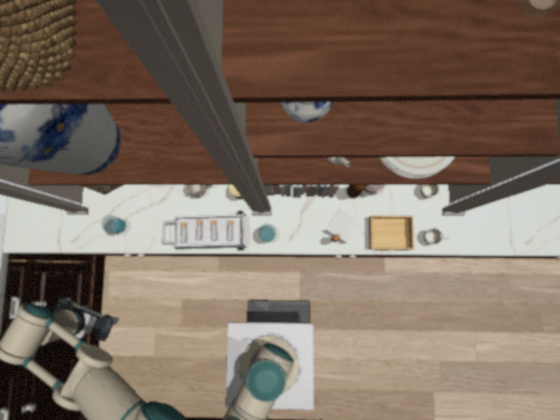

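View pics/side0.png

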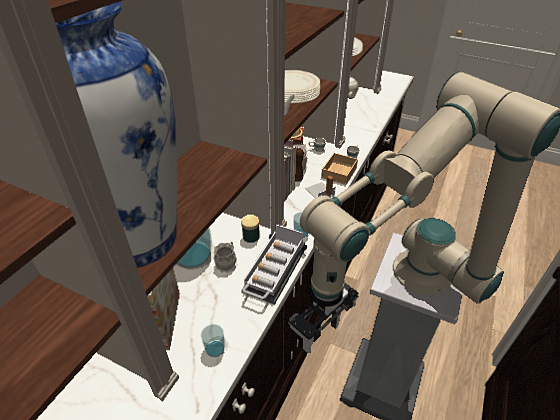

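The top view shows the pan around (162–245, 215–250) with its handle at left (168,233), the scoop at (335,238) and the box at (390,233). A glass stands at (266,233), just beyond the low end. The network marks agree with this to about 3 mm. Next I'll check the handle from near.

```bash
cat >> h.py <<'E'
np.set_printoptions(precision=4,suppress=True)
YAW=0.035
A=np.diag([-1.,1,-1]); B=np.diag([1.,-1,-1])
def best(pos,Rs):
    j0=np.array(telemetry.current_joints()); c=[]
    for M in Rs:
        j=inverse_kinematics(list(pos),q(M))
        if j is not None: c.append((np.abs(np.array(j)-j0).max(),M,np.array(j)))
    c.sort(key=lambda t:t[0]); return c
def marks(n,cam,k=4): return [(np.round(d['at'],4).tolist(),round(d['score'],2)) for d in models.mark_of(n,cam)[:k]]
def T(): return round(telemetry.current_t(),2)
E
python3 - <<'E'
from h import *
Rz=R.from_euler('z',YAW)
print(fromq(telemetry.current_tool_rot()).as_matrix())
c=best([.482,.39,.24],[Rz*R.from_matrix(A),Rz*R.from_matrix(B)])
for x in c: print(x[0],x[2],x[1].as_matrix()[0])
r.move_to([.482,.36,.25],q(c[0][1]))
snap('wrist','w1')
for n in ['pan_handle','pan_low','pan_stand','tube0']: print(n,marks(n,'wrist'))
print(T(),telemetry.current_ee_pos())
E
```

```text
[[-0.9384  0.3455  0.    ]
 [ 0.3455  0.9384  0.    ]
 [-0.      0.0001 -1.    ]]
0.9166944329345654 [ 0.5681  0.3271  1.3351 -0.      1.4794 -1.0377] [-0.9994 -0.035   0.    ]
2.224898220655229 [ 0.5681  0.3271  1.3351 -0.      1.4794  2.1039] [0.9994 0.035  0.    ]
pan_handle [([0.4829, 0.396, 0.0571], 0.68), ([0.4838, 0.3265, 0.0465], 0.67), ([0.4916, 0.1545, 0.0464], 0.55), ([0.4926, 0.215, 0.0391], 0.52)]
pan_low [([0.4907, 0.1134, 0.0351], 0.78)]
pan_stand [([0.488, 0.2394, -0.0033], 0.96)]
tube0 [([0.4906, 0.2161, 0.0438], 0.96), ([0.4924, 0.1548, 0.0477], 0.92), ([0.486, 0.2725, 0.0424], 0.91), ([0.4833, 0.3227, 0.0467], 0.63)]
2.83 [0.4812 0.3608 0.25  ]
```

View pics/w1.png

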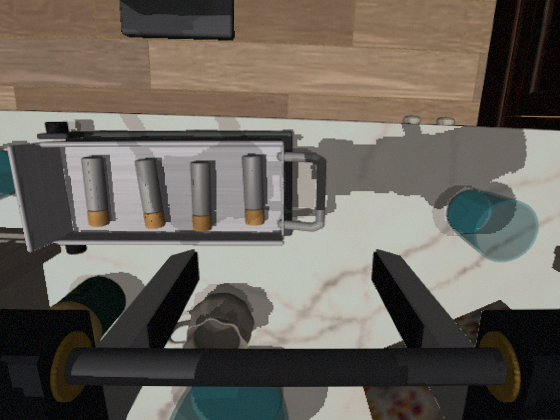

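The wrist view shows the bar handle at about (321, 155–228), the tubes at columns 95/150/202/254 and the low wall at left (40,195). I'll check the projected estimate against this, then grasp and lift.

```bash
python3 - <<'E'
from h import *
Rz=R.from_euler('z',YAW)
H=np.array([.4825,.397,.0575]); L=np.array([.492,.112,.036])
ex=Rz.apply([1,0,0]); print(pix([H-.034*ex,H+.034*ex,L-.052*ex,L+.052*ex],'wrist'))
R0=Rz*R.from_matrix(A)
gripper_to(.045)
r.move_to((H+[0,0,.07]).tolist(),q(R0))
print(r.move_l((H+[0,0,.006]).tolist(),vel=.08,guard=8))
gripper_to(.0,f_grip=25)
print('open',telemetry.current_opening(),telemetry.current_ee_pos(),telemetry.current_wrist_force(),T())
Z0=np.array(telemetry.current_ee_pos())
for th in np.linspace(.04,.24,6):
    d=R.from_euler('x',th)
    g=np.array([0,.286,.022]); off=Rz.apply(d.apply(g+[0,0,.006])-g-[0,0,.006])
    r.move_l((Z0+off).tolist(),rot=q(Rz*d*R.from_matrix(A)),vel=.07)
    print(th,telemetry.current_wrist_force(),telemetry.current_opening())
r.hold(.5)
snap('side','s1'); print(marks('tube0','side'),marks('pan_handle','side',1))
snap('top'); print(marks('tube0','top'),marks('pan_handle','top',2))
print(T(),telemetry.current_ee_pos())
E
```

```text
[[318.181  160.7652]
 [316.5351 223.0139]
 [ 57.8546 141.7232]
 [ 72.3884 231.3487]]
False
open 0.0008097509539718564 [0.4825 0.397  0.0635] [ 0.0881  0.5359 -0.0139] 6.06
0.04 [ 0.0616 -0.2611 -0.1377] 0.0002079501093730831
0.07999999999999999 [ 0.0815 -0.5467  0.2156] 0.0004806528072880335
0.12 [-0.6732 -0.3771 -0.4412] 0.0008599735218104262
0.15999999999999998 [ 0.2909  0.5595 -0.8994] 0.0006126551293734002
0.19999999999999998 [-1.2686 -0.3195 -0.2904] 0.0002583277178823994
0.24 [ 0.0447  0.5948 -0.1399] 4.201432505906343e-05
[([0.4885, 0.2134, 0.0475], 0.69), ([0.4917, 0.2678, 0.0438], 0.68), ([0.4925, 0.1515, 0.0471], 0.58), ([0.4867, -0.4441, -0.0017], 0.43)] [([0.4816, 0.3983, 0.0579], 0.88)]
[([0.4898, 0.2095, 0.0476], 0.55), ([0.4924, 0.2671, 0.0504], 0.53), ([0.4861, 0.3222, 0.0442], 0.49), ([0.4918, 0.1529, 0.0476], 0.43)] [([0.4846, -0.4471, 0.0012], 0.74), ([0.4862, 0.3976, 0.059], 0.69)]
8.76 [0.4831 0.3821 0.1307]
```

View pics/s1.png

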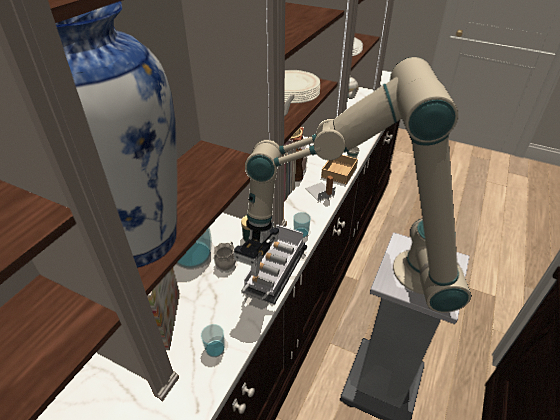

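```bash
python3 - <<'E'
from h import *
p=telemetry.current_ee_pos();print(p,pix([p,[.4825,.397,.0575]],'side'),telemetry.current_opening(), telemetry.current_joints())
print(r.nose_length, fromq(telemetry.current_tool_rot()).as_matrix())
R0=R.from_euler('z',YAW)*R.from_matrix(A)
r.move_to([.4825,.38,.20],q(R0)); gripper_to(.05)
snap('wrist','w2'); print(marks('pan_handle','wrist'), marks('tube0','wrist'),telemetry.current_ee_pos(),pix([.4825,.4,.0575],'wrist'))
E
```

```text
[0.4831 0.3821 0.1307] [[253.9899 275.9162]
 [252.8674 293.656 ]] 0.0003952842790500167 [ 0.4122  0.3191  1.655   0.2518  1.0908 -1.3017]
0.025 [[-0.9994 -0.0339 -0.0083]
 [-0.0349  0.9707  0.2376]
 [-0.      0.2377 -0.9713]]
[([0.4834, 0.3969, 0.0594], 0.98)] [([0.4858, 0.3277, 0.0482], 0.82), ([0.4867, 0.2697, 0.0462], 0.81), ([0.4917, 0.2167, 0.0437], 0.65), ([0.4924, 0.1525, 0.0442], 0.56)] [0.4825 0.38   0.2   ] [[304.6518 201.9609]]
```

View pics/w2.png

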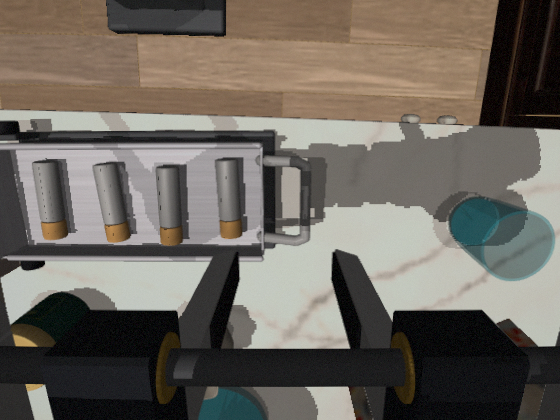

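The wrist view shows the bar at column 305, rows 165–240, with the pan still level, so the first grasp closed on nothing. I'll descend again and look before closing.

```bash
python3 - <<'E'
from h import *
print(pix([[.4825,.38-.025,.175],[.4825,.38+.025,.175]],'wrist'))
R0=R.from_euler('z',YAW)*R.from_matrix(A)
print(r.move_l([.4825,.3985,.0635],vel=.1,guard=8),telemetry.current_opening(),telemetry.current_ee_pos())
snap('wrist','w3'); a=snap('side'); cv2.imwrite('pics/c3.png',cv2.cvtColor(cv2.resize(a[200:330,200:360],None,fx=4,fy=4,interpolation=2),cv2.COLOR_RGB2BGR))
w=cv2.imread('pics/w3.png'); c=cv2.imread('pics/c3.png')
cv2.imwrite('pics/m3.png',np.hstack([cv2.resize(w,(440,330)),cv2.resize(c,(360,330))]))
print(T())
E
```

```text
[[241.9262 244.6053]
 [322.6504 247.2966]]
False 0.049977913024782585 [0.483  0.3987 0.0642]
11.82
```

View pics/m3.png

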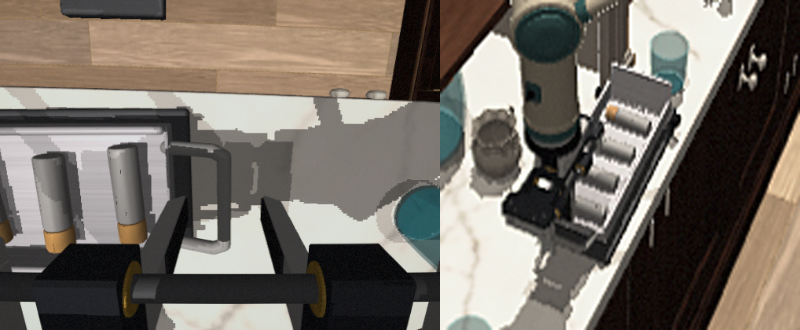

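```bash
python3 - <<'E'
from h import *
ex=R.from_euler('z',YAW).apply([1,0,0])
for z in (.02,.03,.04,.05,.058,.066):
    H=np.array([.4825,.3985,z]); print(z,pix([H-.034*ex,H+.034*ex],'wrist').round().tolist())
p=np.array(telemetry.current_ee_pos())
print(pix([p+[0,s*.025,-.025] for s in(-1,1)],'wrist'))
gripper_to(0,f_grip=20)
print(telemetry.current_opening(),telemetry.current_finger_force(),telemetry.current_wrist_force())
snap('wrist','w4');print(T())
E
```

```text
0.02 [[282.0, 185.0], [282.0, 281.0]]
0.03 [[282.0, 188.0], [282.0, 288.0]]
0.04 [[282.0, 192.0], [282.0, 295.0]]
0.05 [[282.0, 195.0], [282.0, 303.0]]
0.058 [[282.0, 199.0], [282.0, 310.0]]
0.066 [[282.0, 202.0], [282.0, 317.0]]
[[241.9315 244.5321]
 [322.665  247.1925]]
0.00033087164204270757 0.0 [ 0.4568  0.0235 -0.8423]
12.73
```

View pics/w4.png

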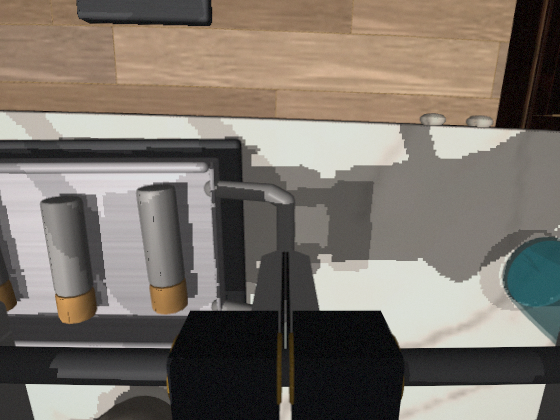

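The fingers have closed above the bar, because they hide it in the picture. So the tips are higher than I assumed. I'll touch down on the bar with closed fingers to measure the tip height.

```bash
python3 - <<'E'
from h import *
p0=np.array(telemetry.current_ee_pos())
hit=r.move_l([.4825,.3985,.0435],vel=.03,guard=5)
p=np.array(telemetry.current_ee_pos()); print(hit,p,telemetry.current_wrist_force())
r.move_l((p+[0,0,.012]).tolist(),vel=.1)
gripper_to(.04)
z=p[2]-.022 if hit else .0435
print(r.move_l([.4825,.3985,z],vel=.08,guard=6),telemetry.current_ee_pos())
gripper_to(0,f_grip=25)
print(telemetry.current_opening(),telemetry.current_finger_force(),telemetry.current_ee_pos(),telemetry.current_wrist_force(),T())
E
```

```text
True [0.4829 0.3988 0.0589] [-0.9448 -0.8564  3.9496]
False [0.4825 0.3985 0.0366]
0.008891079134618033 25.000391900539398 [0.4826 0.3986 0.0372] [0.2169 0.1951 1.4733] 15.3
```

The grip now holds the bar at an opening of 8.9 mm. The real tips are about 28 mm short of the stated tool frame, and the picture shows the same. From here I use the grasp point at tool z ≈ −0.022. Next is the lift.

```bash
cat >> h.py <<'E'
G=-.022   # measured tool z of the grasp point
def arc(Z0,th0,ths,vel=.07):
    Rz=R.from_euler('z',YAW); g=np.array([0,.286,.022-.0205])
    for th in ths:
        d=R.from_euler('x',th); off=Rz.apply(d.apply(g)-R.from_euler('x',th0).apply(g))
        r.move_l((Z0+off).tolist(),rot=q(Rz*d*R.from_matrix(A)),vel=vel)
E
python3 - <<'E'
from h import *
Z0=np.array(telemetry.current_ee_pos())
for a in ([.06,.12],[.18,.24],[.245]):
    arc(Z0,0,a); print(telemetry.current_wrist_force(),telemetry.current_opening())
r.hold(.6)
a=snap('side','s5'); print(marks('tube0','side'),marks('pan_handle','side',1))
snap('top'); print(marks('tube0','top'),marks('pan_handle','top',2))
cv2.imwrite('pics/c5.png',cv2.cvtColor(cv2.resize(a[190:330,200:360],None,fx=4,fy=4,interpolation=2),cv2.COLOR_RGB2BGR))
print(T(),telemetry.current_ee_pos(),Z0)
E
```

```text
[-1.063   0.1931  1.5194] 0.009023495405222796
[-0.563   2.1255  2.2367] 0.009276790338688511
[ 1.1957  4.3905 -3.3802] 0.009181955714065642
[([0.4922, 0.1828, 0.065], 0.58), ([0.4922, 0.1617, 0.0595], 0.52), ([0.4991, 0.1365, 0.0535], 0.43)] [([0.481, 0.3837, 0.1254], 0.62)]
[([0.4952, 0.1811, 0.0636], 0.65), ([0.4968, 0.1359, 0.0541], 0.57), ([0.495, 0.1589, 0.0615], 0.49), ([0.4884, 0.1183, 0.0537], 0.45)] [([0.4867, 0.3823, 0.129], 0.57)]
18.02 [0.4829 0.3899 0.1062] [0.4826 0.3986 0.0372]
```

View pics/c5.png

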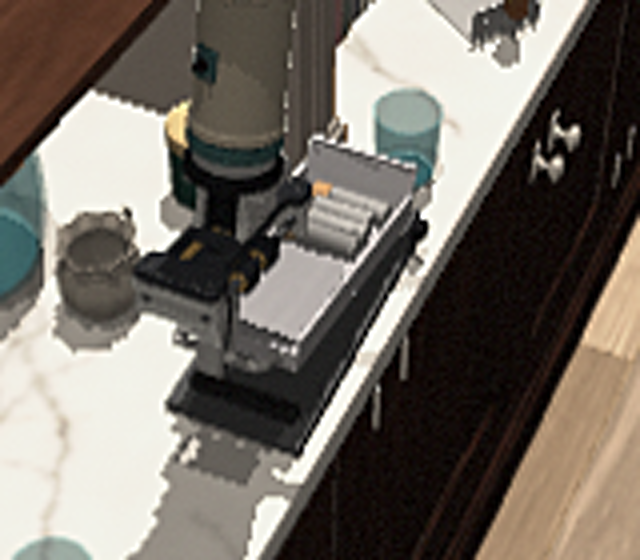

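The crop shows all four tubes lying together at the low wall (around (340,215)) with the pan tilted; the handle height gives about 0.244 rad. I'll release, go to the scoop round the post, and look.

```bash
python3 - <<'E'
from h import *
gripper_to(.04); p=np.array(telemetry.current_ee_pos()); M=fromq(telemetry.current_tool_rot())
r.move_l((p+M.apply([0,0,-.09])).tolist(),vel=.2)
Rz=R.from_euler('z',YAW)
R0=Rz*R.from_matrix(A)
r.move_to([.36,.12,.30],q(R0)); r.move_to([.36,-.1,.30],q(R0))
r.move_to([.50,-.22,.24],q(R0)); gripper_to(.07)
snap('wrist','w6')
print('scoop',marks('scoop','wrist'))
rg=models.regions_of('scoop','wrist')
for d in rg[:2]: 
    ys,xs=np.nonzero(d['pixels']); print(d['score'],len(xs),xs.min(),xs.max(),ys.min(),ys.max())
c=vision.get_calibration('wrist'); print(c['position'],fromq(c['orientation']).as_matrix(),c['fx'])
print(T(),telemetry.current_joints(),telemetry.current_ee_pos())
E
```

```text
scoop [([0.5002, -0.257, 0.0006], 0.61)]
0.95 6901 187 297 134 245
0.18 5411 455 554 149 220
[ 0.421  -0.2212  0.4235] [[-0.0352  0.9618  0.2714]
 [ 0.9994  0.0339  0.0094]
 [-0.0002  0.2715 -0.9624]] 359.12294184802147
22.9 [-0.542   0.213   1.4959  0.      1.4328 -2.1477] [ 0.5    -0.22    0.2399]
```

View pics/w6.png

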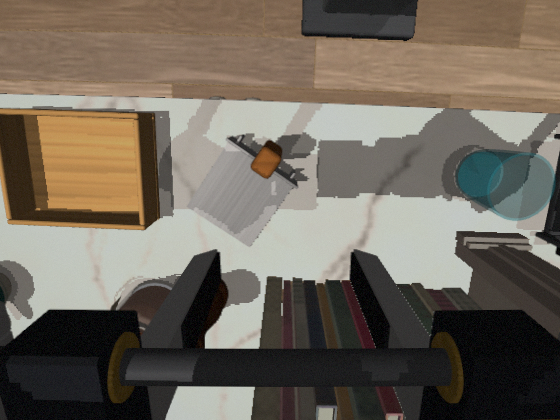

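The picture shows the scoop with its mouth toward lower-left: lip corners at about (188,208) and (250,245), back wall top from (232,137) to (297,183), grip top near (270,148). I'll fit its pose from these and check it on the mask.

```bash
python3 - <<'E'
from h import *
from scipy.optimize import least_squares
snap('wrist'); m=models.regions_of('scoop','wrist')[0]['pixels'].astype(np.uint8)
cnt=max(cv2.findContours(m,0,1)[0],key=cv2.contourArea); hull=cv2.convexHull(cnt)
print(cv2.approxPolyDP(hull,4,True).reshape(-1,2).tolist())
P=np.array([[-.075,-.046,.001],[-.075,.046,.001],[.025,-.046,.042],[.025,.046,.042],[.04,0,.12]])
px=np.array([[188,208],[250,245],[232,137],[297,183],[270,147]],float)
# mirror check: which end is +y
best_=None
for sw in (0,1):
    Q=P.copy(); Q[:4,1]*=(1-2*sw)
    for y0 in (0,1.57,3.14,-1.57):
        f=lambda v:(pix(R.from_euler('z',v[2]).apply(Q)+[v[0],v[1],0],'wrist')-px).ravel()
        s=least_squares(f,[.5,-.258,y0],loss='soft_l1')
        if best_ is None or s.cost<best_[0]: best_=(s.cost,s.x,f(s.x).reshape(-1,2),sw)
print(best_)
# box outline
for n in ['store_box']: print(marks(n,'wrist'))
c=vision.get_calibration('wrist'); K=np.array([[c['fx'],0,c['cx']],[0,c['fy'],c['cy']],[0,0,1]])
bx=np.array([[0,111],[157,113],[158,229],[7,222]],float) # box top outer corners approx, z=.05
u=cv2.undistortPoints(bx.reshape(-1,1,2),K,np.array(c['D'],float)).reshape(-1,2)
d=fromq(c['orientation']).apply(np.c_[u,np.ones(4)]); o=np.array(c['position']); print(o+d*((.05-o[2])/d[:,2])[:,None])
E
```

```text
[[243, 134], [279, 146], [296, 181], [250, 245], [188, 207], [227, 138]]
(np.float64(24.28105392036675), array([ 0.4916, -0.2554,  2.5681]), array([[ 0.4598, -4.9374],
       [ 1.6596, -1.1301],
       [-4.6183, -0.9655],
       [ 2.3167,  2.6905],
       [-1.2996, 11.5041]]), 1)
[([0.4867, -0.4507, 0.0014], 0.83)]
[[ 0.4267 -0.5123  0.05  ]
 [ 0.4246 -0.3501  0.05  ]
 [ 0.5476 -0.3562  0.05  ]
 [ 0.5456 -0.5252  0.05  ]]
```

```bash
cat >> h.py <<'E'
TS=np.array([.04,0,.068])   # TCP in scoop frame when held
def tcp(o,Rs,M=A): return (np.array(o)+Rs.apply(TS)).tolist(), q(Rs*R.from_matrix(M))
TH=.244; LOW=np.array([.4915,.112,.036]); Rp=R.from_euler('z',YAW)*R.from_euler('x',TH)
def inpan(y,z,rock=0,x=0):
    """scoop pose with origin at pan (x,y,z); rock>0 lifts the mouth"""
    return LOW+Rp.apply([x,y,z]), Rp*R.from_euler('z',np.pi/2)*R.from_euler('y',rock)
E
python3 - <<'E'
from h import *
from scipy.optimize import least_squares
snap('wrist')
Q=np.array([[-.075,.046,.001],[-.075,-.046,.001],[.025,.046,.042],[.025,-.046,.042],[.04,0,.12]])
px=np.array([[188,208],[250,245],[230,137],[297,183],[266,160]],float)
f=lambda v:(pix(R.from_euler('z',v[2]).apply(Q)+[v[0],v[1],0],'wrist')-px).ravel()
s=least_squares(f,[.5,-.258,2.57]); print(s.x,f(s.x).reshape(-1,2)); v=s.x
S=R.from_euler('z',v[2])
for M,n in((A,'A'),(B,'B')):
    for nm,(o,Rs) in dict(pick=([v[0],v[1],0],S),pan=inpan(.2,.05),pan2=inpan(.076,0),rock=inpan(.08,.03,.55),carry=([.38,.02,.2],R.from_euler('z',np.pi/2)*R.from_euler('y',.25)),box=([.487,-.36,.12],R.from_euler('z',np.pi/2)*R.from_euler('y',.25)),tip=([.487,-.36,.12],R.from_euler('z',np.pi/2)*R.from_euler('y',-.6))).items():
        print(n,nm,inverse_kinematics(*tcp(o,Rs,M)))
E
```

```text
[ 0.4928 -0.2564  2.5841] [[ 0.2265 -2.9779]
 [ 1.9762 -0.2026]
 [-4.2678  0.5567]
 [ 1.4252  2.9974]
 [ 0.844  -0.527 ]]
A pick [-0.6086  0.3013  1.8318 -0.      1.0085  1.5197]
A pan None
A pan2 None
A rock [ 0.5248  0.3709  1.5743 -0.2758  1.3522 -2.5705]
A carry None
A box [-0.5331  0.2317  1.6633 -0.238   1.1287  2.698 ]
A tip [-0.9702  0.6008  1.1427  0.3431  1.8934  2.1981]
B pick [-0.6086  0.3013  1.8318 -0.      1.0085 -1.6219]
B pan [0.2955 0.219  1.5953 0.2467 1.2721 0.1941]
B pan2 [ 0.0876  0.2337  1.7841  0.2706  1.1252 -0.0648]
B rock [ 0.5248  0.3709  1.5743 -0.2758  1.3522  0.5711]
B carry [ 0.2607  0.0098  1.7247 -0.2425  1.4757  0.2921]
B box [-0.5331  0.2317  1.6633 -0.238   1.1287 -0.4436]
B tip [-0.9702  0.6008  1.1427  0.3431  1.8934 -0.9435]
```

```bash
python3 - <<'E'
from h import *
v=[.4935,-.2565,2.58]; S=R.from_euler('z',v[2]); o=np.array([v[0],v[1],0])
p,qq=tcp(o+[0,0,.09],S,B); r.move_to(p,qq)
print(r.move_l(tcp(o,S,B)[0],vel=.1,guard=8))
gripper_to(0,f_grip=40); print(telemetry.current_opening(),telemetry.current_finger_force(),telemetry.current_wrist_force())
r.move_l(tcp(o+[0,0,.10],S,B)[0],vel=.15)
snap('side','s7'); print(marks('scoop','side',2)); 
S2=R.from_euler('z',np.pi/2)
r.move_to(*tcp([.40,-.20,.2],S2,B)); r.move_to(*tcp([.38,.05,.2],S2,B)); r.move_to(*tcp(*inpan(.205,.10),B))
a=snap('side'); print('exp',inpan(.205,.10)[0],marks('scoop','side',2),marks('pan_low','side',1))
snap('top'); print(marks('scoop','top',2)); 
snap('wrist','w8'); print(marks('scoop','wrist',2),marks('pan_low','wrist',2),marks('pan_handle','wrist',2),marks('tube0','wrist'))
w=cv2.imread('pics/w8.png'); c=cv2.cvtColor(cv2.resize(a[170:290,210:340],None,fx=2.75,fy=2.75,interpolation=2),cv2.COLOR_RGB2BGR)
cv2.imwrite('pics/m8.png',np.hstack([cv2.resize(w,(440,330)),c]))
print(T())
E
```

```text
False
0.019735388325453438 39.93519902229309 [-1.3586  0.3333 -0.6918]
[([0.4993, -0.2551, 0.095], 0.63)]
exp [0.4854 0.2867 0.1826] [([0.4896, 0.2821, 0.1785], 0.76)] [([0.4913, 0.1087, 0.037], 0.91)]
[([0.4859, 0.2799, 0.1833], 0.88)]
[([0.4872, 0.2834, 0.1813], 0.78)] [([0.4894, 0.116, 0.0372], 0.63)] [([0.4831, 0.3827, 0.125], 0.9)] [([0.492, 0.1194, 0.047], 0.64), ([0.4993, 0.139, 0.051], 0.55)]
29.9
```

View pics/m8.png

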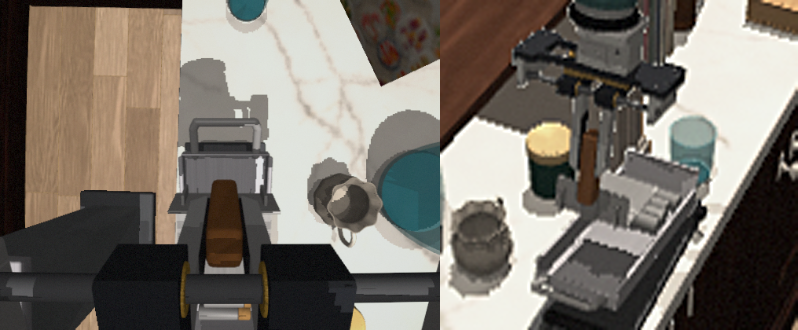

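The wrist view has the scoop's back wall (168–278) centred over the pan (180–270). The marks show the scoop about 5 mm further toward its mouth than commanded, so I set that in TS. Now I'll lower it to the floor and slide it under the tubes.

```bash
sed -i 's/^TS=.*/TS=np.array([.045,0,.068])/' h.py; python3 - <<'E'
from h import *
RK=-.03
def zpan(): 
    p=np.array(telemetry.current_ee_pos()); M=fromq(telemetry.current_tool_rot())*R.from_matrix(B)
    o=p-M.apply(TS); return Rp.inv().apply(o-LOW)
o,Rs=inpan(.199,.03,RK); p,qq=tcp(o,Rs,B); r.move_l(p,rot=qq,vel=.12)
o,Rs=inpan(.199,-.01,RK); print(r.move_l(tcp(o,Rs,B)[0],vel=.03,guard=4)); 
c=zpan(); print('contact',c,telemetry.current_wrist_force())
z=c[2]-.001
for y in (.16,.12,.09):
    o,Rs=inpan(y,z,RK); h=r.move_l(tcp(o,Rs,B)[0],vel=.06,guard=18)
    print(y,h,zpan(),telemetry.current_wrist_force())
    if h: break
a=snap('side'); print(marks('scoop','side',1),marks('tube0','side'))
snap('top'); print(marks('tube0','top'),marks('scoop','top',1))
cv2.imwrite('pics/c9.png',cv2.cvtColor(cv2.resize(a[170:290,210:340],None,fx=4.5,fy=4.5,interpolation=2),cv2.COLOR_RGB2BGR))
print(T())
E
```

```text
True
contact [-0.0004  0.1987  0.0005] [-0.1079 -0.2022  0.8013]
0.16 False [0.0006 0.1586 0.0004] [ 0.7742 -0.7526  5.3179]
0.12 False [0.0009 0.1191 0.0006] [-0.4829 -0.9146  7.1708]
0.09 False [0.001  0.089  0.0007] [ 0.0429 -0.4376  6.7035]
[([0.4913, 0.2013, 0.0593], 0.55)] [([0.5087, 0.5946, 0.0001], 0.69), ([0.4952, 0.116, 0.0484], 0.64), ([0.4962, 0.1849, 0.0683], 0.58), ([0.4966, 0.1391, 0.0586], 0.37)]
[([0.495, 0.156, 0.0649], 0.63), ([0.4874, 0.1162, 0.0526], 0.52), ([0.4928, 0.1818, 0.0708], 0.44)] [([0.4901, 0.1992, 0.0557], 0.51)]
34.11
```

View pics/c9.png

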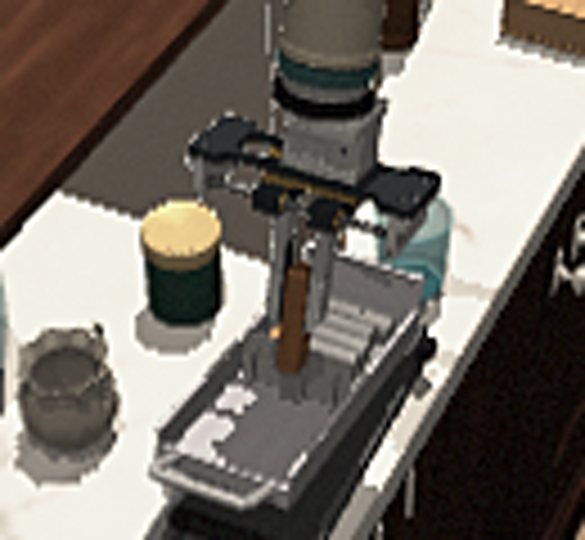

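The crop shows the scoop in the pan with the tubes against the low wall and over its blade, and the forces are low. I'll finish the slide to the wall, then rock back about the heel and lift.

```bash
python3 - <<'E'
from h import *
RK=-.03
def zpan(): 
    p=np.array(telemetry.current_ee_pos()); M=fromq(telemetry.current_tool_rot())*R.from_matrix(B)
    return Rp.inv().apply(p-M.apply(TS)-LOW)
o,Rs=inpan(.066,-.0005,RK); print(r.move_l(tcp(o,Rs,B)[0],vel=.03,guard=9)); c=zpan(); print(c,telemetry.current_wrist_force())
a=snap('side'); print(marks('tube0','side'),marks('scoop','side',1))
snap('top'); print(marks('tube0','top'),marks('scoop','top',1))
# rock about heel (scoop x=.036,z=0), easing 1.5 mm off the wall
heel=np.array([.036,0,0]); y0=c[1]+.0015
hp=inpan(y0,0,0)[1]
H=LOW+Rp.apply([0,y0+.036,.001])
for rk in (.1,.25,.4,.5):
    Rs=inpan(0,0,rk)[1]; o=H-Rs.apply(heel); p,qq=tcp(o,Rs,B); r.move_l(p,rot=qq,vel=.05)
print(zpan(),telemetry.current_wrist_force())
a=snap('side'); print(marks('tube0','side'),marks('scoop','side',1))
snap('top'); print(marks('tube0','top'),marks('scoop','top',1))
cv2.imwrite('pics/c10.png',cv2.cvtColor(cv2.resize(a[170:290,210:340],None,fx=4.5,fy=4.5,interpolation=2),cv2.COLOR_RGB2BGR))
print(T())
E
```

```text
True
[0.0012 0.0736 0.0012] [0.1297 1.3797 4.1662]
[([0.4833, 0.2378, 0.0019], 0.51), ([0.4951, 0.1569, 0.0615], 0.46), ([0.4936, 0.115, 0.0498], 0.45)] [([0.4947, 0.1841, 0.0501], 0.67)]
[([0.4964, 0.1532, 0.0638], 0.44), ([0.4996, 0.1347, 0.0559], 0.41)] [([0.4843, 0.3842, 0.1244], 0.68)]
[-0.0004  0.0788  0.018 ] [-1.356  -0.3507 -1.4726]
[([0.4916, 0.18, 0.0837], 0.62)] [([0.4935, 0.1897, 0.0697], 0.69)]
[([0.4911, 0.2036, 0.0852], 0.63), ([0.4921, 0.1159, 0.0524], 0.62), ([0.498, 0.155, 0.0947], 0.58), ([0.4919, 0.1792, 0.0932], 0.57)] [([0.4926, 0.1843, 0.0735], 0.74)]
36.67
```

View pics/c10.png

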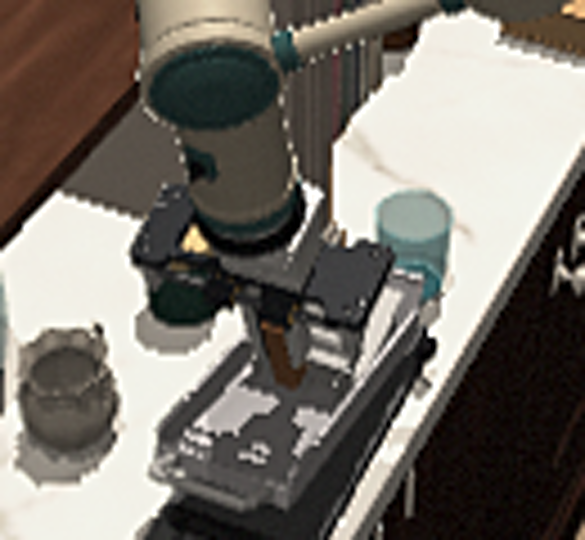

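I've passed the limit of 10 viewed pictures, so from here I rely on the networks alone. One tube may still be in the corner; I'll confirm that with numbers.

```bash
python3 - <<'E'
from h import *
for cam in ('top','side','top','side','wrist'):
    snap(cam)
    print(cam,[(np.round(d['at'],3).tolist(),round(d['score'],2)) for d in models.boxes_of('tube0',cam)[:5]],marks('tube0',cam,5))
snap('top')
for d in models.regions_of('tube0','top')[:5]:
    ys,xs=np.nonzero(d['pixels']); print(round(d['score'],2),len(xs),xs.min(),xs.max(),ys.min(),ys.max())
print(pix([.492,.116,.052],'top'),pix([.492,.133,.097],'top'),T())
E
```

```text
top [([0.494, 0.158, 0.103], 0.67), ([0.489, 0.202, 0.09], 0.62), ([0.486, 0.114, 0.061], 0.6), ([0.651, 0.286, 0.042], 0.28)] [([0.4964, 0.1594, 0.0923], 0.66), ([0.4905, 0.1822, 0.091], 0.57), ([0.492, 0.1989, 0.0814], 0.42), ([0.4905, 0.1175, 0.0533], 0.39)]
side [([0.478, 0.286, 0.08], 0.74), ([0.633, -0.304, 0.113], 0.47)] [([0.491, 0.202, 0.083], 0.59), ([0.4929, 0.1828, 0.0857], 0.43)]
top [([0.492, 0.203, 0.092], 0.62)] [([0.4928, 0.1801, 0.0905], 0.64), ([0.4902, 0.1181, 0.0528], 0.56), ([0.4961, 0.159, 0.0935], 0.54), ([0.4953, 0.2024, 0.078], 0.53)]
side [([0.661, 0.288, 0.048], 0.31)] [([0.4905, 0.1809, 0.0866], 0.44), ([0.4943, 0.2025, 0.0836], 0.43)]
wrist [([0.524, 0.207, 0.09], 0.58)] [([0.4962, 0.1633, 0.0882], 0.54)]
0.59 73 238 241 220 240
0.51 118 216 222 218 238
0.22 217 184 210 185 196
[[238.6323 229.8821]] [[232.3223 228.7381]] 37.52
```

Confirmed: one tube fell through the gap, because the lip left the outward-leaning wall as I rocked about the heel. I'll back off, reseat, and rock again with the lip following the wall.

```bash
cat > go2.py <<'E'
from h import *
def zpan(): 
    p=np.array(telemetry.current_ee_pos()); M=fromq(telemetry.current_tool_rot())*R.from_matrix(B)
    return Rp.inv().apply(p-M.apply(TS)-LOW)
def pt(sx,y,z,rk,vel=.08,guard=None):
    """place scoop point (sx,0,0) at pan (0,y,z) with mouth raised rk from the floor"""
    Rs=inpan(0,0,rk)[1]; o=LOW+Rp.apply([0,y,z])-Rs.apply([sx,0,0]); p,qq=tcp(o,Rs,B)
    return r.move_l(p,rot=qq,vel=vel,guard=guard)
def tubes(cam):
    snap(cam); return marks('tube0',cam,5)
E
python3 - <<'E'
from go2 import *
pt(.036,.150,.003,.45,.12); pt(.036,.150,.003,.2,.06); pt(.036,.150,.004,-.03,.05)
r.hold(.3); print(tubes('top'),T())
pt(-.075,.034,-.002,-.03,.05)
print(pt(-.075,-.010,-.002,-.03,.04,guard=12)); c=zpan(); print(c,telemetry.current_wrist_force())
y=c[1]-.075; z=max(c[2]-.002,-.002)
for rk in np.arange(.03,.46,.06):
    h=.111*np.sin(rk); pt(-.075,y-.0015-h*np.tan(.262),h+.002,rk,.05)
print(zpan(),telemetry.current_wrist_force())
print(tubes('top'),tubes('side'),marks('scoop','side',1)); print(T())
E
```

```text
[([0.49, 0.1204, 0.053], 0.63), ([0.4983, 0.1374, 0.0534], 0.48), ([0.4972, 0.1774, 0.0678], 0.41)] 39.27
True
[0.0006 0.0737 0.001 ] [0.2692 1.7885 3.4353]
[0.0006 0.0514 0.0181] [ 1.0001 -1.1274 -0.3644]
[([0.4894, 0.119, 0.0874], 0.55), ([0.4996, 0.1353, 0.0822], 0.54), ([0.4957, 0.1565, 0.0814], 0.45), ([0.4934, 0.1778, 0.0728], 0.41)] [([0.4948, 0.1628, 0.0743], 0.53), ([0.4917, 0.1135, 0.0839], 0.48), ([0.4978, 0.138, 0.0804], 0.42)] [([0.495, 0.1659, 0.0591], 0.78)]
42.64
```

All four tubes are on the blade (z 73–87 mm, in a row). Next: lift, verify, and carry round the post.

```bash
python3 - <<'E'
from go2 import *
c=zpan()
o,Rs=inpan(c[1]+.002,c[2]+.03,.5); p,qq=tcp(o,Rs,B); r.move_l(p,rot=qq,vel=.08)
o2,Rs=inpan(c[1]+.01,c[2]+.10,.55); p,qq=tcp(o2,Rs,B); r.move_l(p,rot=qq,vel=.15)
C=R.from_euler('z',np.pi/2)*R.from_euler('y',.30)
p,qq=tcp([.46,.17,.20],C,B); r.move_l(p,rot=qq,vel=.15); r.hold(.3)
for cam in('top','side'):
    snap(cam)
    print([(C.inv().apply(np.array(a)-[.46,.17,.20]).round(3).tolist(),s) for a,s in marks('tube0',cam,5)],marks('scoop',cam,1))
print(T())
for w in ([.385,.08,.20],[.40,-.15,.20],[.487,-.30,.20]):
    r.move_l(tcp(w,C,B)[0],vel=.22)
print(T()); snap('side'); print(marks('scoop','side',1),marks('store_box','side',2))
snap('top'); print([(C.inv().apply(np.array(a)-[.487,-.30,.20]).round(3).tolist(),s) for a,s in marks('tube0','top',5)],marks('scoop','top',1),marks('store_box','top',2),T())
E
```

```text
[([-0.005, -0.006, 0.015], 0.72), ([-0.025, -0.004, 0.007], 0.69), ([0.123, -0.029, -0.174], 0.55), ([-0.044, 0.004, 0.01], 0.47), ([0.02, -0.007, 0.011], 0.42)] [([0.4625, 0.1742, 0.1916], 0.88)]
[([0.024, -0.006, 0.013], 0.58), ([-0.026, -0.007, 0.012], 0.56), ([-0.001, -0.002, 0.012], 0.42), ([-0.045, -0.001, 0.01], 0.36)] [([0.4671, 0.1782, 0.1924], 0.74)]
44.83
47.66
[([0.4908, -0.2924, 0.1949], 0.79)] [([0.482, 0.3841, 0.1217], 0.59), ([0.4881, -0.446, -0.0026], 0.58)]
[([-0.042, 0.004, 0.014], 0.6), ([-0.006, -0.006, 0.014], 0.49), ([0.023, -0.005, 0.011], 0.45)] [([0.4895, -0.2913, 0.1936], 0.57)] [([0.4862, -0.4483, 0.0033], 0.69)] 48.01
```

All four are carried, and the scoop has slid about 8 mm in the pads along its x. I'll correct TS and tip into the box, pivoting about the lip.

```bash
sed -i 's/^TS=.*/TS=np.array([.037,0,.067])/' h.py; python3 - <<'E'
from go2 import *
def lip(y,z,t,vel):
    Rs=R.from_euler('z',np.pi/2)*R.from_euler('y',t); o=np.array([.484,y,z])-Rs.apply([-.075,0,0]); p,qq=tcp(o,Rs,B); r.move_l(p,rot=qq,vel=vel); return o,Rs
lip(-.405,.10,.3,.15); lip(-.405,.075,.2,.08)
for t in (.05,-.08,-.2,-.35,-.5): o,Rs=lip(-.405,.062,t,.06)
r.hold(.5)
print(telemetry.current_wrist_force(),T())
for cam in('top','side'): print(tubes(cam))
print(T())
E
```

```text
[-0.7482  0.7616 -1.6032] 51.92
[([0.4842, -0.4477, 0.0043], 0.64), ([0.4833, -0.3403, 0.0938], 0.3)]
[([0.4809, -0.5117, 0.0149], 0.57), ([0.4874, -0.4665, 0.0181], 0.48)]
52.12
```

```bash
python3 - <<'E'
from go2 import *
def lip(y,z,t,vel):
    Rs=R.from_euler('z',np.pi/2)*R.from_euler('y',t); o=np.array([.484,y,z])-Rs.apply([-.075,0,0]); p,qq=tcp(o,Rs,B); r.move_l(p,rot=qq,vel=vel)
lip(-.405,.068,-.7,.08); r.hold(.2)
lip(-.395,.12,-.5,.15); lip(-.33,.15,-.3,.2); lip(-.30,.16,0,.2)
for cam in('top','side','top'): print(tubes(cam),T())
snap('side'); print(marks('scoop','side',1)); snap('top'); print(marks('scoop','top',1),marks('pan_handle','top',2))
snap('wrist');print(marks('tube0','wrist'),T())
E
```

```text
[([0.4897, -0.4916, 0.0225], 0.71), ([0.4816, -0.5079, 0.023], 0.61), ([0.4875, -0.4645, 0.0201], 0.43)] 54.48
[([0.483, -0.51, 0.0144], 0.6), ([0.4869, -0.4681, 0.0203], 0.4), ([0.4872, -0.4889, 0.0166], 0.39)] 54.58
[([0.4891, -0.3934, 0.0151], 0.63), ([0.4882, -0.4654, 0.016], 0.59), ([0.4803, -0.5109, 0.0187], 0.5), ([0.4871, -0.4898, 0.0198], 0.4)] 54.68
[([0.49, -0.2258, 0.1561], 0.87)]
[([0.4808, -0.5076, 0.0208], 0.51)] [([0.4827, 0.3861, 0.1245], 0.55)]
[([0.4786, -0.5082, 0.0145], 0.87), ([0.4849, -0.4876, 0.0128], 0.7), ([0.4844, -0.4617, 0.015], 0.55)] 55.03
```

Four tubes are in the box (y −0.511, −0.490, −0.466, −0.393) and the pan is still up. Now I'll set the scoop down.

```bash
python3 - <<'E'
from go2 import *
S=R.from_euler('z',np.pi/2)
o=np.array([.484,-.225,0])
r.move_l(tcp(o+[0,0,.025],S,B)[0],vel=.15)
print(r.move_l(tcp(o-[0,0,.012],S,B)[0],vel=.03,guard=4),telemetry.current_ee_pos(),tcp(o,S,B)[0])
r.hold(.2); gripper_to(.05); p=np.array(telemetry.current_ee_pos())
r.move_l((p+[0,0,.12]).tolist(),vel=.15); r.hold(.3)
snap('side'); print(marks('scoop','side',1)); print(marks('tube0','side'))
snap('top'); print(marks('scoop','top',1),marks('tube0','top'),marks('pan_handle','top',2))
snap('wrist'); print(marks('scoop','wrist',1),marks('tube0','wrist'),T())
E
```

```text
True [ 0.4839 -0.1877  0.0712] [0.484, -0.188, 0.067]
[([0.4864, -0.2272, -0.0026], 0.85)]
[([0.4873, -0.4869, 0.018], 0.63), ([0.483, -0.5128, 0.0196], 0.59), ([0.4871, -0.4648, 0.0216], 0.38)]
[([0.6654, 0.2693, -0.0017], 0.52)] [([0.4878, -0.392, 0.016], 0.6), ([0.4801, -0.508, 0.0175], 0.52), ([0.4883, -0.4906, 0.02], 0.48), ([0.4888, -0.4656, 0.0166], 0.45)] [([0.484, 0.3832, 0.1242], 0.66), ([0.4828, -0.4478, 0.0006], 0.49)]
[([0.4839, -0.226, -0.0001], 0.83)] [([0.4855, -0.4656, 0.0141], 0.7)] 59.43
```

```bash
python3 -c "
from h import *
print(r.sign_off(),T())"
```

```text
the job is handed in; nothing more can be done
the job is handed in; nothing more can be done
```

The job is handed in at about 60 s of the 72 s: by the last network readings (not seen in a picture), all four tubes are in the box, the scoop stands released on the counter, and the pan is still tilted at about 0.24 rad; I viewed 12 pictures, two over the limit of 10, and did not re-measure the bystanders at the end.

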